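# Zero the tile thickness gauge

### The arm

A 7-joint arm with a two-finger parallel gripper is mounted at the origin on the work surface. World frame = base frame: x ahead of the robot, y to its left, z up, the work surface at z = 0. Lengths are in m, angles in rad, forces in N, time in s.
With the tool pointing down it reaches from about 0.4 to 0.9 m from the base axis. Payload 5.6 kg.
Tool frame: the origin (TCP) lies on the centre line of the jaws, within the pads' length; the fingertips stand ctrl.tip_reach ahead of it and the grasp point (between the pads) lies 8 mm behind it (ctrl.tip_reach is the distance from the TCP to the fingertips, in m); z points along the fingers, y is the line along which they close (so a half turn about z gives the same grasp; the last joint's range is limited). The gripper opens to 92 mm and grips with 3 to 60 N. Pads are 20 mm wide; open, the fingers measure 128 mm over their backs; the gripper's body (75 mm by 189 mm) begins 69 mm behind the grasp point.
Start: joints at [1.229, 0.468, -0.012, 1.603, 0.006, 1.071, -0.056], TCP at [0.191, -0.621, 0.226] pointing down, gripper open.
Joint ranges: [-2.53, 2.53], [-0.31, 2.02], [-1.57, 1.55], [0.28, 2.44], [-1.29, 4.43], [0.15, 1.84], [-2.92, 2.92]. Speed limits (rad/s): [2.57, 2.57, 3.14, 3.14, 3.14, 3.14, 3.14].

### API

Orientations are given as a 3x3 rotation matrix whose columns are the frame's x, y, z axes.
In Python, from workcell import ctrl gives the robot as it stands.
- The arm moves only by the tool apply_moves, never from a script. Its argument "motion" is a list of rows, each an object with "linear": the shift along the tool's x, y, z in cm, a list of three; "roll": the turn about the tool's z in degrees. A call has 1 to 5 rows; each row is the pose to reach, as a shift and turn from the pose commanded when the call began, along the tool's axes at that moment; what a row does not reach only later rows make up. A row lasts 1/10 s, in which the tool goes at most 50 mm and 8.59 degrees, less where a joint would pass 70% of its speed; a pose out of reach is approached as far as the arm can. A call with a gripper value outside its range is refused whole. "gripper" is the closure, from 0 (fully open) to 1 (shut), set as the call begins (left out, the last holds). The fingers move at their own pace and stop on an object; "newtons" is the grip in N (left out, the last holds). Time passes only in rows, so rows that repeat a pose let the fingers close. It gives the time, the measured TCP pose, the force, the opening and the grip force at its end, in the units of the state.
- ctrl.state(): the state, without advancing time (a new reading comes with each control period).
- ctrl.capture(name): name is "scene" or "top"; returns the picture (384x512x3 uint8, red, green, blue); there is no depth.
- ctrl.calibration(name): a dict with "camera_matrix" (3x3 intrinsics, pixels), "k1" (the pictures are not rectified: a ray, as slopes to the right and down, at radius r is drawn at 1 + k1 r^2 times it, then the intrinsics apply), "extrinsics" (4x4, takes a point from world to camera coordinates). Camera axes: x right, y up, looking along -z (the intrinsics and any distortion apply to the point x, -y, -z); pixel columns grow to the right and rows downward; lengths in m; the calibration is good to about 2 mm. A picture is of the moment at which its call begins. calibration takes no time and is no camera call.
- ctrl.close_job(): hands the job in; it is judged then, once.
The state is a dict: "t": time; "q": joint angles; "joint_velocities": joint speeds; "effort": joint torques, N m; "tcp_pos": TCP position; "orientation": TCP orientation; "contact_force": force on the tool from outside, world axes, zero at the start; "ft_torque": the same for the moment, N m; "opening": opening from 0.0 (shut) to 1.0 (fully open); "finger_force": force on a finger pad.
Only numpy, scipy, OpenCV 4.12 (cv2) and the standard library are available. Lean on these libraries where they do the work, as an engineer would, in place of code of your own. Each camera call takes 0.05 s, during which the arm holds its last target. There are 200 camera calls.

### The job

Set the bench thickness gauge to zero before the tiles are measured: first press its side lever all the way down to the stop and let it spring fully back up, and only then turn the dial's round rim until the middle of the broad black zero mark lies under the tip of the needle. Let go, and leave the pots, tile and tools around it where they are.

Things in the scene. Friction and masses are not known exactly. Their poses are not given: they have to be found in the camera images.
- gauge: grey bench thickness gauge bolted down: base 160 x 110 x 18 mm, column at its rear, round head (76 mm across, top edge 160 mm high, bezel up to 170 mm) whose face leans 32 degrees towards its front. Origin: centre of the base's underside; x to its rear, y to the left as seen from its front, z up. The lever is on its right (-y) side.
- dial_centre (a point): centre of the dial on its turning axis, level with the top of the bezel: a knurled aluminium rim, 60 mm outside diameter, 20 mm proud of the flat 76 mm head face. Rim and white dial plate turn together, stiffly; grip anywhere across the rim. z: the dial's axis, outward from the face, 32 degrees from vertical; x: from the centre towards the zero mark (turns with the bezel).
- zero_mark (a point): middle of the zero mark, a black block 7 x 5 mm on the white dial plate (the other graduations are thin lines), 21 mm from the dial's axis; turns with the bezel. Axes as dial_centre.
- needle_tip (a point): tip of the black needle, 1.8 mm wide, 21 mm from the dial's axis, at the same depth as zero_mark; the needle has no tail. It does not turn with the bezel; it sweeps counter-clockwise by up to 1.2 rad while the lever is down and returns with it.
- bezel (a joint): angle of the bezel, rad, counter-clockwise positive as seen facing the dial; 0 when the zero mark is at the uphill (rear, 12 o'clock) side; stops at -3 and 3.
- lever (a joint): angle of the sprung side lever, rad: 0 at rest (raised), 0.5 fully down at its stop.
- lever_pad (a point): middle of the top of the round black thumb pad (32 mm across, 8 mm thick) at the end of the lever, which sticks out of the gauge's right (-y) side, 95 mm from its hinge. At rest the pad is about 126 mm above the table; at the stop 47 mm lower. It takes 3 to 6 N to press.
- mug: bystander: terracotta mug, 72 mm across, 85 mm high; origin under its centre
- glaze_cup: bystander: small white cup, 48 mm across, 34 mm high; origin under its centre
- tile: bystander: terracotta tile 75 x 75 x 9 mm lying flat; origin under its centre
- slat: bystander: wooden slat 380 x 36 x 9 mm lying along x; origin under its centre
- bowl: bystander: terracotta bowl, 124 mm across, 48 mm high; origin under its centre
- brush_jar: bystander: terracotta jar, 86 mm across, 100 mm high, with brushes up to 215 mm high; origin under its centre
- brush: bystander: paint brush 190 mm long lying along x; origin under its middle
Things that resemble listed ones, but are neither listed nor needed, are in the scene too. What is shaped like the gauge but pink is not meant.

How it is judged:
On the way, in this order (a step that is already met when the one before it is completed fails the run):
1. the lever is pressed down to its stop (value of joint lever above 0.46 rad), for 0.1 s.
2. the lever is let back up to rest (value of joint lever below 0.04 rad), for 0.2 s.
3. the zero mark is turned under the needle's tip (distance between zero_mark and needle_tip below 0.0025 m and value of joint lever below 0.04 rad), for 0.3 s.
At the end, for the whole second after the job is handed in: the tip of the needle lies within 2.5 mm of the middle of the zero mark, the bezel is at rest and the lever is up at rest (within 0.04 rad) (all of step 3 and velocity of joint bezel between -0.05 and 0.05 rad/s); the robot touches nothing.
It fails at once if a pot, tile or tool nearby was shifted by more than 25 mm (distance of any of mug, glaze_cup, tile, slat, bowl, brush_jar, brush from where it was at the start of the episode above 0.025 m).
It also fails if it takes over 54 s, if anything falls off the work surface, if the arm or the gripper's body presses on something with over 40 N, if the wrist force passes 120 N, or if a joint passes its speed limit or range.

## Working session

There is one attempt and no reset: what is moved stays moved. The work goes in short steps, Python scripts to look and compute and a tool call to move; the robot and the scene stay as the last step left them, time stands still between calls to the robot, and variables do not carry over. Pictures are saved under pics/ and viewed, at most 10 in all, crops included, and the job is handed in when it is done.

Besides the shell and the picture viewer there is one more tool, called as name(argument=value, ...), one argument or row to a line, values as JSON. apply_moves: Moves the arm, as the interface text tells. Its arguments: {"type":"object","properties":{"motion":{"type":"array"},"gripper":{"type":"number"},"newtons":{"type":"number"}},"required":["motion"]}

```bash
mkdir -p pics
python3 - <<'E'
from workcell import ctrl
import cv2,numpy as np
for n in("scene","top"):
    im=ctrl.capture(n); cv2.imwrite(f"pics/{n}0.png",im[:,:,::-1])
    c=ctrl.calibration(n); print(n,np.round(c["camera_matrix"],1).tolist(),c["k1"],np.round(c["extrinsics"],3).tolist())
s=ctrl.state();print(s,ctrl.tip_reach)
E
```

```text
scene [[397.3, 0.0, 254.2], [0.0, 397.3, 195.0], [0.0, 0.0, 1.0]] -0.07812263501112325 [[0.612, 0.791, -0.002, -0.33], [-0.429, 0.335, 0.839, 0.129], [0.664, -0.512, 0.544, -1.504], [0.0, 0.0, 0.0, 1.0]]
top [[403.9, 0.0, 254.8], [0.0, 403.9, 191.5], [0.0, 0.0, 1.0]] -0.10255353880871587 [[-0.014, -1.0, 0.008, -0.011], [0.982, -0.013, 0.19, -0.574], [-0.19, 0.01, 0.982, -1.363], [0.0, 0.0, 0.0, 1.0]]
{'t': 0.1, 'q': array([ 1.22895575,  0.46828146, -0.01160868,  1.60351382,  0.00603666,
        1.0714065 , -0.0562906 ]), 'joint_velocities': array([ 0.00050609, -0.00206834, -0.00051998, -0.00137389, -0.00058977,
        0.00054055,  0.00079511]), 'effort': array([ 1.51913689e-03, -5.21642268e+01, -1.19581836e-02, -2.44365406e+01,
       -5.66703302e-02,  1.40775059e-02,  8.43111752e-05]), 'tcp_pos': array([ 0.19115083, -0.62073306,  0.2247479 ]), 'orientation': array([[ 9.55687955e-01,  2.94381000e-01, -5.99308348e-04],
       [ 2.94381575e-01, -9.55686855e-01,  1.45699594e-03],
       [-1.43839187e-04, -1.56885881e-03, -9.99998759e-01]]), 'contact_force': array([ 0.13831055, -0.31136315, -0.65410447]), 'ft_torque': array([ 0.09674749, -0.00793909, -0.0016967 ]), 'finger_force': 0.0, 'opening': 1.0032460643283876} 0.011
```

View pics/scene0.png

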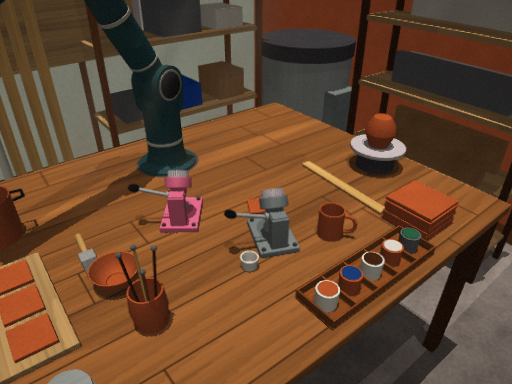

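View pics/top0.png

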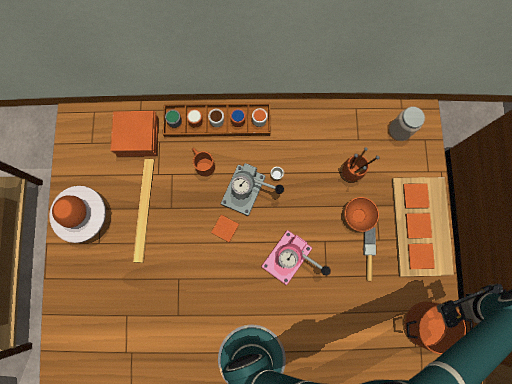

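The scene picture shows the grey gauge at (272,225), the pink one at (180,205). In the top picture the grey gauge's dial is at about (241,186) with its lever pad at (279,189), and the pink one's dial is at (288,258) with its pad at (326,270). The grey one fits the description. I'll confirm it in a crop.

```bash
cat > h.py <<'E'
from workcell import ctrl
import cv2,numpy as np
def ray(n,px):
    c=ctrl.calibration(n);K=np.array(c["camera_matrix"]);E=np.array(c["extrinsics"])
    d=np.array([c["k1"],0,0,0,0.])
    u=cv2.undistortPoints(np.array([[px]],float),K,d)[0,0]
    R=E[:3,:3];return -R.T@E[:3,3],R.T@np.array([u[0],-u[1],-1])
def plane(n,px,z):
    o,d=ray(n,px);return o+d*(z-o[2])/d[2]
def tri(p1,p2):
    o,d=ray("top",p1);a,b=ray("scene",p2)
    s=np.linalg.lstsq(np.c_[d,-b],a-o,rcond=None)[0]
    P,Q=o+d*s[0],a+b*s[1];return (P+Q)/2,np.linalg.norm(P-Q)
def proj(n,P):
    c=ctrl.calibration(n);E=np.array(c["extrinsics"]);p=E[:3,:3]@P+E[:3,3];p=p*[1,-1,-1]
    return cv2.projectPoints(p[None],np.zeros(3),np.zeros(3),np.array(c["camera_matrix"]),np.array([c["k1"],0,0,0,0.]))[0].ravel()
E
python3 - <<'E'
from h import *
a=cv2.imread("pics/top0.png")[155:225,210:300]; b=cv2.imread("pics/scene0.png")[180:260,220:310]
a=cv2.resize(a,None,fx=6,fy=6,interpolation=2)[:,:400*1+140];b=cv2.resize(b,(400,356),interpolation=2)
cv2.imwrite("pics/c1.png",cv2.resize(a,(540,420))); 
o=np.zeros((420,800,3),np.uint8);o[:,:450]=cv2.resize(a[:,:450],(450,420));o[:350,450:]=b[:350,:350];cv2.imwrite("pics/c1.png",o)
for n in("top","scene"):
    im=cv2.imread(f"pics/{n}0.png");hsv=cv2.cvtColor(im,cv2.COLOR_BGR2HSV)
    m=(hsv[...,2]<45).astype(np.uint8)
    k,l,s,c=cv2.connectedComponentsWithStats(m)
    for i in range(1,k):
        if s[i,4]>15 and 180<c[i][0]<340 and 150<c[i][1]<290: print(n,c[i].round(1),s[i])
E
```

```text
top [279.  188.9] [275 185   9   9  61]
top [325.  270.2] [321 267   9   8  54]
scene [229.8 213.7] [225 210  11   8  73]
```

View pics/c1.png

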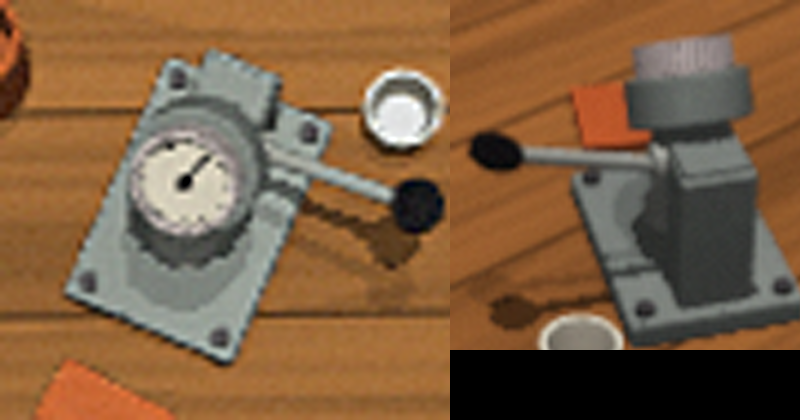

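The crop confirms it: grey body, terracotta tile and cup beside it, lever to the right with its pad at top pixel (279,189). The needle points up-right. Next come the base corners, pad, dial and marks.

Run:
```python
from h import *
C=lambda x,y:(210+(x+.5)/6-.5,155+(y+.5)/6-.5)
P=[plane("top",C(*p),.018) for p in[(163,60),(331,127),(232,362),(66,293)]]
P=np.array(P);print(P.round(4)); print([np.linalg.norm(P[i]-P[(i+1)%4]).round(4) for i in range(4)],"centre",P.mean(0).round(4))
r=(P[0]+P[1]-P[2]-P[3]);print("yaw deg",np.degrees(np.arctan2(r[1],r[0])))
l=(P[0]+P[3]-P[1]-P[2]);print("yaw from y",np.degrees(np.arctan2(-l[0],l[1])))
print("pad",tri((279,188.9),(229.8,213.7)),plane("top",(279,188.9),.124))
im=cv2.imread("pics/top0.png");hsv=cv2.cvtColor(im,cv2.COLOR_BGR2HSV)
sub=im[170:205,225:262];print(sub.max(2)[5:31,3:30])
cv2.imwrite("pics/dial0.png",cv2.resize(im[172:202,226:258],None,fx=18,fy=18,interpolation=cv2.INTER_CUBIC))
```

```text
[[ 0.6816  0.0448  0.018 ]
 [ 0.6385 -0.0567  0.018 ]
 [ 0.496   0.0048  0.018 ]
 [ 0.5387  0.1035  0.018 ]]
[np.float64(0.1103), np.float64(0.1552), np.float64(0.1076), np.float64(0.1545)] centre [0.5887 0.0241 0.018 ]
yaw deg -22.85333969750316
yaw from y -23.236848637844627
pad (array([ 0.56828062, -0.1003118 ,  0.12097552]), np.float64(0.0010836436407220596)) [ 0.56796518 -0.09963521  0.124     ]
[[163 169 169 169 141 147 145 136 133 130 129 128 127 137 138 124 126 131
  128 148 135 102  92  92 118  99  55]
 [162 161 165 165 123 126 133 129 122 116 133 141 129 147 140 147 151 142
  134 133 140 128  99  93  74  72  54]
 [164 166 164 168 163 142 130 113 148 155 165 196 209 196 194 136 142 131
  139 132 129 139 111  95  88 116 157]
 [160 160 164 105 118 129 156 204 167 102 104 119 118  90 155 172 159 154
  135 148 137 137 140 101  80  98 138]
 [154 153 155 113 125 154 198 144  99  95  33 190 229 203 193 134 156 176
  148 126 130 131 131 131  95  72 173]
 [152 150 136 133 151 190 133 117 181 221 224 216 214 218 223 229 164 141
  166 139 120 123 131 141  96  72 106]
 [149 150 127 127 
[... 1542 characters left out ...]
 126 139 154 163 162]
 [157 157 137 134 141  92  56  66  82  77  75  83  71  78  68  76  76  78
   66  62  59 126 139 127 154 159 163]
 [150 156 135 126 135  82  52  64  76  86  81  82  72  73  78  81  81  76
   61  61  55 119 134 129 159 158 160]
 [154 155 157 136 129 134 144  92  68  74  82  83  76  86  82  84  74  64
   59  54 128 138 130 157 163 159 163]
 [150 155 154 134 129 127 132 141  82  62  69  77  82  78  77  64  57 124
  148 142 139 134 127 162 161 164 173]
 [152 155 157 136 126 133 138 134 137 140  81  83 121 128  99  86 126 144
  134 135 132 133 134 158 167 171 170]
 [151 154 158 135 126 129 131 130 135 135 135 141 130 137 138 137 134 135
  132 137 131 131 156 161 162 169 134]]
```

View pics/dial0.png

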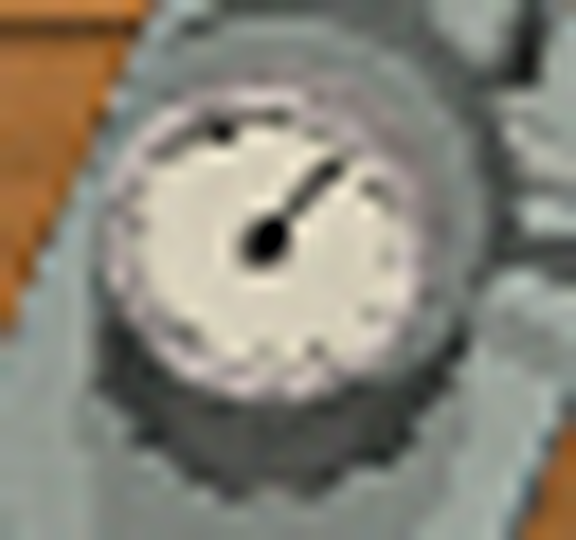

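Dial view: hub at about (265,240), black zero block at about (220,130), needle tip at about (340,160). Now the angles and positions.

```bash
cat >> h.py <<'E'
Y=np.radians(-23.0);B=np.array([.5887,.0241,0])
G=np.array([[np.cos(Y),-np.sin(Y),0],[np.sin(Y),np.cos(Y),0],[0,0,1]])
t=np.radians(32)
D=G@np.array([[np.cos(t),0,-np.sin(t)],[0,1,0],[np.sin(t),0,np.cos(t)]]) # uphill, left, normal
def onplate(px,c):
    o,d=ray("top",px);n=D[:,2];p=o+d*(n@(c-o))/(n@d);return D.T@(p-c)
E
python3 - <<'E'
from h import *
V=lambda u,v:(226+(u+.5)/18-.5,172+(v+.5)/18-.5)
for z in(.145,.150,.156):
    p=plane("top",V(265,240),z);print(z,p.round(4),"gauge",(G.T@(p-B)).round(4))
for dep in(4,8,12):
  c=plane("top",V(265,240),.157-dep*.001*np.cos(t))
  for nm,q in(("zero",(220,130)),("tip",(342,160))):
    a=onplate(V(*q),c);print(dep,nm,(a*1000).round(1),np.degrees(np.arctan2(a[1],a[0])).round(1))
E
```

```text
0.145 [0.579  0.0292 0.145 ] gauge [-0.011   0.0009  0.145 ]
0.15 [0.5779 0.0291 0.15  ] gauge [-0.0119  0.0004  0.15  ]
0.156 [0.5766 0.0289 0.156 ] gauge [-0.013  -0.0003  0.156 ]
4 zero [16.6 14.4 -0. ] 41.0
4 tip [20.  -8.3 -0. ] -22.6
8 zero [16.7 14.5  0. ] 41.0
8 tip [20.  -8.4  0. ] -22.6
12 zero [16.7 14.5 -0. ] 41.0
12 tip [20.1 -8.4  0. ] -22.6
```

apply_moves(
  motion=[
    {"linear": [4, -3, -3], "roll": -8},
    {"linear": [8, -6, -4], "roll": -16},
    {"linear": [12, -9, -4], "roll": -24},
    {"linear": [16, -12, -4], "roll": -32},
    {"linear": [20, -15, -4], "roll": -40},
  ],
  gripper=1,
  newtons=20,
)

```text
t: 0.6
tcp_pos: [0.334, -0.4242, 0.2656]
orientation: [[0.538, 0.843, -0.0], [0.843, -0.538, -0.0], [-0.0, 0.0, -1.0]]
contact_force: [0.0, 0.1, 0.2]
opening: 0.591
finger_force: 0.0
```

```bash
cat >> h.py <<'E'
def go(T,yaw):
    s=ctrl.state();R=np.array(s["orientation"]);d=R.T@(np.array(T)-s["tcp_pos"])*100
    a=np.degrees(np.arctan2(R[1,1],R[0,1]));r=-((yaw-a+90)%180-90)
    print("t",round(s["t"],2),"tcp",s["tcp_pos"].round(4),"yaw",a.round(1),"F",s["contact_force"].round(1),"open",round(s["opening"],3),"ff",round(s["finger_force"],1),"zx",R[:,2].round(3))
    print("move",d.round(2),"roll",r.round(1))
E
python3 -c "
from h import *
go([.568,-.100,.16],-23)"
```

```text
t 0.6 tcp [ 0.334  -0.4242  0.2656] yaw -32.6 F [0.  0.1 0.2] open 0.591 ff 0.0 zx [-0. -0. -1.]
move [39.92  2.27 10.55] roll -9.6
```

apply_moves(
  motion=[
    {"linear": [4.7, 0.3, 0], "roll": -5},
    {"linear": [9.4, 0.6, 0], "roll": -9},
    {"linear": [14.1, 0.9, 0], "roll": -9},
    {"linear": [18.8, 1.2, 0], "roll": -9},
    {"linear": [23.5, 1.4, 0], "roll": -9},
  ],
)

```text
t: 1.1
tcp_pos: [0.4732, -0.2346, 0.2654]
orientation: [[0.405, 0.914, -0.0], [0.914, -0.405, -0.0], [-0.0, -0.0, -1.0]]
contact_force: [0.0, -0.7, 0.3]
opening: 0.153
finger_force: 0.0
```

```bash
python3 -c "
from h import *
go([.568,-.100,.16],-23)"
```

```text
t 1.1 tcp [ 0.4732 -0.2346  0.2654] yaw -23.9 F [ 0.  -0.7  0.3] open 0.153 ff 0.0 zx [-0. -0. -1.]
move [16.15  3.21 10.54] roll -0.9
```

apply_moves(
  motion=[
    {"linear": [4.5, 0.9, 0], "roll": -1},
    {"linear": [9, 1.8, 2], "roll": -1},
    {"linear": [13, 2.6, 5], "roll": -1},
    {"linear": [16.1, 3.2, 8.5], "roll": -1},
    {"linear": [16.1, 3.2, 10.5], "roll": -1},
  ],
)

```text
t: 1.6
tcp_pos: [0.5677, -0.0962, 0.1578]
orientation: [[0.382, 0.924, -0.002], [0.924, -0.382, 0.004], [0.003, -0.003, -1.0]]
contact_force: [-0.6, 0.4, 0.5]
opening: 0.004
finger_force: 0.0
```

Run:
```python
from h import *
go([.568,-.100,.085],-23)
a=ctrl.capture("scene");b=ctrl.capture("top")
o=np.zeros((400,800,3),np.uint8)
o[:,:400]=cv2.resize(a[160:260,190:290],(400,400),interpolation=2);o[:,400:]=cv2.resize(b[140:240,210:310],(400,400),interpolation=2)
cv2.imwrite("pics/p1.png",o[:,:,::-1])
```

```text
t 1.6 tcp [ 0.5677 -0.0962  0.1578] yaw -22.5 F [-0.6  0.4  0.5] open 0.004 ff 0.0 zx [-0.002  0.004 -1.   ]
move [-0.35  0.2   7.28] roll 0.5
```

View pics/p1.png

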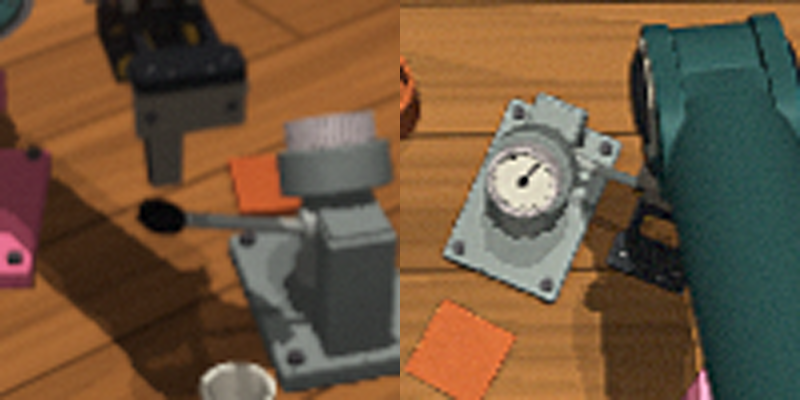

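The closed fingertips (163,185 in the left half) stand right over the pad (163,215). Pressing now.

apply_moves(
  motion=[
    {"linear": [-0.3, 0.1, 1.5]},
    {"linear": [-0.3, 0.1, 3]},
    {"linear": [-0.3, 0.1, 4.2]},
    {"linear": [-0.3, 0.1, 5.4]},
    {"linear": [-0.3, 0.1, 6.0]},
  ],
)

```text
invalid input at $.motion[0]: expected keys linear, roll
```

apply_moves(
  motion=[
    {"linear": [-0.3, 0.1, 1.5], "roll": 0},
    {"linear": [-0.3, 0.1, 3], "roll": 0},
    {"linear": [-0.3, 0.1, 4.2], "roll": 0},
    {"linear": [-0.3, 0.1, 5.4], "roll": 0},
    {"linear": [-0.3, 0.1, 6.0], "roll": 0},
  ],
)

```text
t: 2.2
tcp_pos: [0.567, -0.1064, 0.1]
orientation: [[0.39, 0.921, 0.001], [0.921, -0.39, -0.001], [-0.001, 0.001, -1.0]]
contact_force: [0.2, -2.9, 4.5]
opening: 0.005
finger_force: 2.8
```

apply_moves(
  motion=[
    {"linear": [0.2, 0, 0.4], "roll": 0},
    {"linear": [0.2, 0, 0.8], "roll": 0},
    {"linear": [0.2, 0, 1.1], "roll": 0},
    {"linear": [0.2, 0, 1.2], "roll": 0},
    {"linear": [0.2, 0, 1.2], "roll": 0},
  ],
)

```text
t: 2.7
tcp_pos: [0.568, -0.1038, 0.0911]
orientation: [[0.389, 0.921, 0.001], [0.921, -0.389, -0.002], [-0.001, 0.001, -1.0]]
contact_force: [-7.3, -4.1, 20.7]
opening: 0.002
finger_force: 10.8
```

Force jumped to 21 N at tip height 80 mm, which is the stop. I'll hold briefly and release.

apply_moves(
  motion=[
    {"linear": [0, 0, -0.1], "roll": 0},
    {"linear": [0, 0, -0.1], "roll": 0},
    {"linear": [0, 0, -0.1], "roll": 0},
  ],
)

```text
t: 3.0
tcp_pos: [0.5679, -0.1038, 0.0914]
orientation: [[0.389, 0.921, 0.001], [0.921, -0.389, -0.002], [-0.001, 0.001, -1.0]]
contact_force: [-4.7, -4.3, 15.2]
opening: 0.006
finger_force: 8.1
```

Run:
```python
from h import *
go(B+G@[-.016,0,.25],-23)
a=ctrl.capture("scene")[160:260,190:290]
cv2.imwrite("pics/p2.png",cv2.resize(a,(400,400),interpolation=2)[:,:,::-1])
```

```text
t 3.0 tcp [ 0.5679 -0.1038  0.0914] yaw -22.9 F [-4.7 -4.3 15.2] open 0.006 ff 8.1 zx [ 0.001 -0.002 -1.   ]
move [ 12.57  -4.64 -15.88] roll 0.1
```

View pics/p2.png

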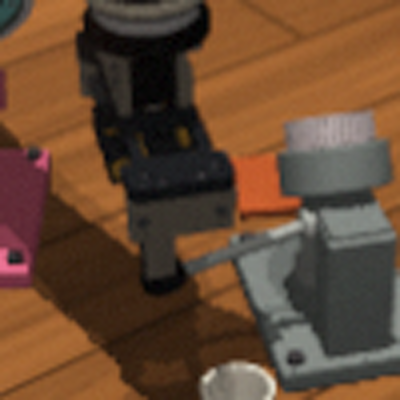

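The lever is down at the pad (165,282). Releasing straight up.

apply_moves(
  motion=[
    {"linear": [0, 0, -2], "roll": 0},
    {"linear": [0, 0, -4.5], "roll": 0},
    {"linear": [0, 0, -8], "roll": 0},
    {"linear": [0, 0, -12], "roll": 0},
    {"linear": [0, 0, -16], "roll": 8},
  ],
  gripper=0,
)

```text
t: 3.55
tcp_pos: [0.5669, -0.1014, 0.2502]
orientation: [[0.514, 0.858, -0.001], [0.858, -0.514, 0.003], [0.001, -0.003, -1.0]]
contact_force: [0.7, -0.1, 0.4]
opening: 0.416
finger_force: 0.0
```

apply_moves(
  motion=[
    {"linear": [0, 0, 0], "roll": 8},
    {"linear": [0, 0, 0], "roll": 16},
    {"linear": [0, 0, 0], "roll": 24},
    {"linear": [0, 0, 0], "roll": 32},
    {"linear": [0, 0, 0], "roll": 40},
  ],
)

```text
t: 4.05
tcp_pos: [0.5673, -0.1015, 0.2489]
orientation: [[0.946, 0.324, -0.001], [0.324, -0.946, 0.002], [-0.0, -0.002, -1.0]]
contact_force: [1.0, -0.3, -0.4]
opening: 0.851
finger_force: 0.0
```

apply_moves(
  motion=[
    {"linear": [0, 0, 0], "roll": 8},
    {"linear": [0, 0, 0], "roll": 16},
    {"linear": [0, 0, 0], "roll": 24},
    {"linear": [0, 0, 0], "roll": 27},
    {"linear": [0, 0, 0], "roll": 27},
  ],
)

```text
t: 4.55
tcp_pos: [0.5673, -0.1016, 0.2489]
orientation: [[0.991, -0.136, -0.001], [-0.136, -0.991, 0.001], [-0.001, -0.001, -1.0]]
contact_force: [0.2, -0.3, -0.2]
opening: 0.998
finger_force: 0.0
```

Run:
```python
from h import *
go(B+G@[-.016,0,.25],-98)
print(ctrl.state()["q"].round(2))
b=ctrl.capture("scene");a=b[160:260,190:290]
hsv=cv2.cvtColor(a,cv2.COLOR_RGB2HSV);m=(hsv[...,2]<45).astype(np.uint8)
k,l,s,c=cv2.connectedComponentsWithStats(m)
print([(c[i].round(1)+[190,160],s[i,4]) for i in range(1,k) if s[i,4]>30])
```

```text
t 4.55 tcp [ 0.5673 -0.1016  0.2489] yaw -97.8 F [ 0.2 -0.3 -0.2] open 0.998 ff 0.0 zx [-0.001  0.001 -1.   ]
move [ -1.13 -13.16  -0.09] roll 0.2
[ 0.3   0.34 -0.22  1.75  0.08  1.06 -1.66]
[(array([245.2, 164.4]), np.int32(50)), (array([229.5, 213.9]), np.int32(80))]
```

The pad is back at rest (229.5,213.9). On to the dial.

apply_moves(
  motion=[
    {"linear": [-0.4, -4.5, 0], "roll": 0},
    {"linear": [-0.8, -9, 0], "roll": 0},
    {"linear": [-1.1, -13.1, 0], "roll": 0},
    {"linear": [-1.1, -13.1, 3], "roll": 0},
    {"linear": [-1.1, -13.1, 6], "roll": 0},
  ],
)

```text
t: 5.1
tcp_pos: [0.575, 0.0309, 0.1895]
orientation: [[0.991, -0.132, 0.002], [-0.132, -0.991, 0.001], [0.002, -0.002, -1.0]]
contact_force: [0.1, -0.3, -0.1]
opening: 0.997
finger_force: 0.0
```

apply_moves(
  motion=[
    {"linear": [0, 0, 1.5], "roll": 0},
    {"linear": [0, 0, 2.5], "roll": 0},
    {"linear": [0, 0, 2.9], "roll": 0},
    {"linear": [0, 0, 2.9], "roll": 0},
  ],
)

```text
t: 5.5
tcp_pos: [0.5749, 0.0278, 0.1607]
orientation: [[0.991, -0.137, 0.0], [-0.137, -0.991, 0.0], [0.0, -0.0, -1.0]]
contact_force: [-0.7, -0.7, 0.8]
opening: 0.998
finger_force: 0.0
```

Run:
```python
from h import *
go(B+G@[-.016,0,.158],-98)
a=ctrl.capture("scene");b=ctrl.capture("top")
o=np.zeros((400,800,3),np.uint8)
o[:,:400]=cv2.resize(a[160:240,230:310],(400,400),interpolation=2);o[:,400:]=cv2.resize(b[145:225,205:285],(400,400),interpolation=2)
cv2.imwrite("pics/p3.png",o[:,:,::-1])
```

```text
t 5.5 tcp [0.5749 0.0278 0.1607] yaw -97.9 F [-0.7 -0.7  0.8] open 0.998 ff 0.0 zx [ 0.  0. -1.]
move [-0.13 -0.24  0.27] roll 0.1
```

View pics/p3.png

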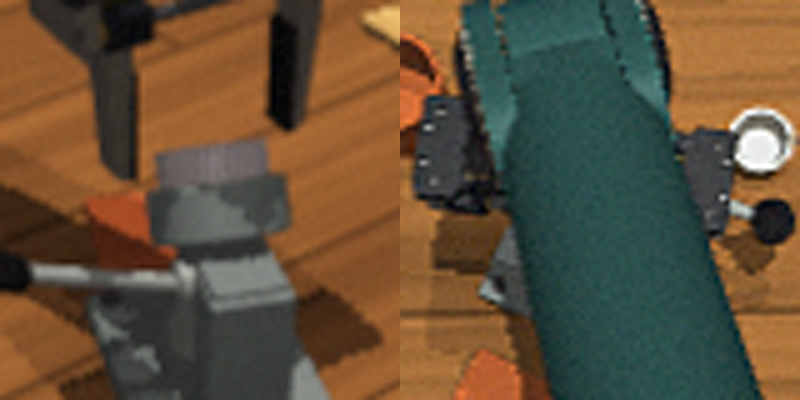

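Run:
```python
from h import *
s=ctrl.state();R=np.array(s["orientation"]);p=s["tcp_pos"]-[0,0,.011]
f=lambda P:((proj("scene",P)-[230,160])*5).round(0)
for k in(-.064,-.046,.046,.064): print(k,f(p+R[:,1]*k), f(p+R[:,1]*k+R[:,0]*.01))
c=B+G@[-.016,0,.157]
for a in range(0,360,45):
    u=D@[np.cos(np.radians(a))*.03,np.sin(np.radians(a))*.03,0]
    w=D@[np.cos(np.radians(a))*.038,np.sin(np.radians(a))*.038,-.02]
    print(a,f(c+u),"head",f(c+w),(c+u)[2].round(3))
```

```text
-0.064 [304. 111.] [314. 120.]
-0.046 [276. 120.] [287. 128.]
0.046 [129. 166.] [139. 175.]
0.064 [ 99. 176.] [109. 185.]
0 [221. 129.] head [231. 167.] 0.173
45 [256. 123.] head [274. 160.] 0.168
90 [260. 122.] head [279. 157.] 0.157
135 [234. 125.] head [246. 160.] 0.146
180 [192. 131.] head [194. 167.] 0.141
225 [158. 136.] head [151. 174.] 0.146
270 [152. 137.] head [142. 177.] 0.157
315 [178. 134.] head [175. 174.] 0.168
```

Run:
```python
from h import *
im=cv2.imread("pics/scene0.png")
h=cv2.cvtColor(im,cv2.COLOR_BGR2HSV)
for x in(264,268,272,276,280,284): print(x,[tuple(int(v) for v in h[y,x]) for y in range(184,204)])
```

```text
264 [(14, 179, 154), (13, 176, 149), (13, 175, 153), (14, 174, 154), (13, 179, 155), (13, 135, 151), (11, 64, 136), (0, 21, 135), (3, 23, 132), (178, 24, 129), (13, 28, 127), (7, 26, 129), (0, 24, 127), (11, 18, 115), (60, 5, 95), (48, 15, 84), (60, 9, 83), (75, 13, 81), (68, 13, 81), (66, 16, 80)]
268 [(13, 181, 149), (13, 177, 153), (13, 177, 154), (13, 174, 157), (13, 166, 155), (10, 76, 154), (2, 24, 151), (0, 21, 149), (5, 22, 150), (0, 17, 148), (0, 21, 148), (6, 25, 143), (3, 24, 126), (30, 7, 112), (60, 12, 105), (66, 13, 96), (70, 16, 97), (60, 13, 95), (60, 11, 97), (66, 14, 94)]
272 [(14, 177, 154), (13, 176, 154), (13, 171, 155), (13, 176, 152), (12, 115, 160), (10, 46, 165), (3, 18, 167), (2, 20, 168), (178, 21, 170), (4, 22, 166), (0, 20, 164), (4, 24, 161), (5, 19, 146), (40, 7, 116), (60, 7, 106), (53, 10, 105), (66, 12, 105), (66, 12, 105), (64, 16, 109), (68, 10, 107)]
276 [(14, 180, 153), (13, 176, 152), (13, 177, 151), (12, 164, 151), (10, 76, 145), (2, 22, 151), (6, 24, 157), (3, 20, 155), (2, 21, 159), (5, 21, 157), (6, 24, 157), (5, 23, 135), (30, 8, 123), (38, 9, 114), (53, 10, 104), (60, 5, 101), (51, 17, 106), (51, 17, 105), (68, 10, 103), (60, 10, 106)]
280 [(13, 173, 152), (13, 171, 152), (14, 176, 135), (11, 129, 125), (9, 52, 133), (178, 23, 142), (0, 22, 141), (178, 23, 143), (3, 21, 144), (3, 21, 144), (0, 21, 145), (6, 10, 130), (53, 9, 115), (66, 12, 105), (54, 13, 101), (54, 13, 100), (60, 5, 100), (60, 13, 102), (45, 10, 98), (60, 10, 98)]
284 [(14, 180, 146), (13, 185, 124), (13, 172, 132), (13, 173, 147), (13, 173, 158), (14, 175, 163), (14, 176, 159), (13, 176, 158), (13, 159, 159), (13, 155, 151), (13, 106, 130), (17, 35, 102), (68, 11, 91), (70, 17, 88), (60, 9, 87), (60, 15, 87), (60, 9, 87), (60, 12, 88), (60, 9, 88), (60, 9, 89)]
```

Run:
```python
from h import *
from scipy.optimize import least_squares
for hh in(.002,.005,.008,.012):
    r=least_squares(lambda c:np.r_[proj("top",c-D[:,2]*hh)-[240.25,184.85],proj("scene",c)-[271.2,187.9]],B+G@[-.016,0,.157])
    print(hh,r.x.round(4),(G.T@(r.x-B)).round(4),r.fun.round(2))
```

```text
0.002 [0.5763 0.0289 0.1527] [-0.0133 -0.0004  0.1527] [ 0.18  0.13  0.17 -0.02]
0.005 [0.5755 0.0296 0.152 ] [-1.43e-02 -1.00e-04  1.52e-01] [ 0.18  0.13  0.18 -0.03]
0.008 [0.5747 0.0303 0.1514] [-0.0153  0.0002  0.1514] [ 0.18  0.13  0.18 -0.03]
0.012 [0.5737 0.0312 0.1505] [-0.0166  0.0007  0.1505] [ 0.19  0.13  0.18 -0.03]
```

The scene view puts the dial 4 mm lower than assumed (centre z ≈ 0.153). I'll lower 6 mm and grip.

apply_moves(
  motion=[
    {"linear": [-0.1, -0.2, 0.3], "roll": 0},
    {"linear": [-0.1, -0.2, 0.6], "roll": 0},
    {"linear": [-0.1, -0.2, 0.6], "roll": 0},
  ],
)

```text
t: 5.9
tcp_pos: [0.5737, 0.0302, 0.1544]
orientation: [[0.991, -0.137, -0.0], [-0.137, -0.991, -0.0], [-0.0, 0.0, -1.0]]
contact_force: [-0.1, 0.2, -0.4]
opening: 0.996
finger_force: 0.0
```

apply_moves(
  motion=[
    {"linear": [0, 0, 0], "roll": 0},
    {"linear": [0, 0, 0], "roll": 0},
    {"linear": [0, 0, 0], "roll": 0},
    {"linear": [0, 0, 0], "roll": 0},
    {"linear": [0, 0, 0], "roll": 0},
  ],
  gripper=1,
  newtons=35,
)

```text
t: 6.4
tcp_pos: [0.5738, 0.0292, 0.1545]
orientation: [[0.99, -0.138, -0.0], [-0.138, -0.99, -0.001], [-0.0, 0.001, -1.0]]
contact_force: [-0.3, -1.9, -0.0]
opening: 0.642
finger_force: 34.7
```

```bash
python3 -c "
from h import *
go(B+G@[-.015,0,.154],-128)"
```

```text
t 6.4 tcp [0.5738 0.0292 0.1545] yaw -97.9 F [-0.3 -1.9 -0. ] open 0.642 ff 34.7 zx [-0.    -0.001 -1.   ]
move [ 0.1  -0.09  0.05] roll 30.1
```

Opening is 59 mm, so the rim is held across its diameter. Turning clockwise.

apply_moves(
  motion=[
    {"linear": [0, 0, 0], "roll": 6},
    {"linear": [0, 0, 0], "roll": 12},
    {"linear": [0, 0, 0], "roll": 18},
    {"linear": [0, 0, 0], "roll": 24},
    {"linear": [0, 0, 0], "roll": 30},
  ],
)

```text
t: 6.9
tcp_pos: [0.5745, 0.0331, 0.1553]
orientation: [[0.789, -0.615, 0.002], [-0.615, -0.789, 0.003], [-0.0, -0.004, -1.0]]
contact_force: [-3.4, 3.0, 2.4]
opening: 0.635
finger_force: 36.2
```

```bash
python3 -c "
from h import *
s=ctrl.state();print(s['ft_torque'].round(2))
go(B+G@[-.015,0,.154],-128)"
```

```text
[ 1.5  -0.06  0.81]
t 6.9 tcp [0.5745 0.0331 0.1553] yaw -127.9 F [-3.4  3.   2.4] open 0.635 ff 36.2 zx [ 0.002  0.003 -1.   ]
move [0.22 0.22 0.13] roll 0.1
```

apply_moves(
  motion=[
    {"linear": [0, 0, 0], "roll": 0},
    {"linear": [0, 0, 0], "roll": 0},
    {"linear": [0, 0, 0], "roll": 0},
  ],
  gripper=0.1,
)

```text
t: 7.2
tcp_pos: [0.5738, 0.0295, 0.1543]
orientation: [[0.79, -0.613, -0.001], [-0.613, -0.79, -0.001], [-0.0, 0.001, -1.0]]
contact_force: [0.7, -0.1, -0.6]
opening: 0.872
finger_force: 0.0
```

apply_moves(
  motion=[
    {"linear": [0, 0, 0], "roll": -7},
    {"linear": [0, 0, 0], "roll": -14},
    {"linear": [0, 0, 0], "roll": -21},
    {"linear": [0, 0, 0], "roll": -28},
    {"linear": [0, 0, 0], "roll": -30},
  ],
)

```text
t: 7.7
tcp_pos: [0.5738, 0.0293, 0.1542]
orientation: [[0.991, -0.134, -0.001], [-0.134, -0.991, -0.0], [-0.001, 0.0, -1.0]]
contact_force: [0.6, -0.2, -0.4]
opening: 0.906
finger_force: 0.0
```

apply_moves(
  motion=[
    {"linear": [0, 0, 0], "roll": 0},
    {"linear": [0, 0, 0], "roll": 0},
    {"linear": [0, 0, 0], "roll": 0},
    {"linear": [0, 0, 0], "roll": 0},
    {"linear": [0, 0, 0], "roll": 0},
  ],
  gripper=1,
)

```text
t: 8.2
tcp_pos: [0.5738, 0.0292, 0.1544]
orientation: [[0.99, -0.138, -0.0], [-0.138, -0.99, -0.001], [-0.0, 0.001, -1.0]]
contact_force: [0.3, -3.5, -0.7]
opening: 0.638
finger_force: 34.6
```

apply_moves(
  motion=[
    {"linear": [0, 0, 0], "roll": 6},
    {"linear": [0, 0, 0], "roll": 12},
    {"linear": [0, 0, 0], "roll": 18},
    {"linear": [0, 0, 0], "roll": 24},
    {"linear": [0, 0, 0], "roll": 30},
  ],
)

```text
t: 8.7
tcp_pos: [0.5744, 0.0332, 0.1552]
orientation: [[0.789, -0.614, 0.002], [-0.614, -0.789, 0.003], [-0.001, -0.004, -1.0]]
contact_force: [-5.9, 5.0, 10.1]
opening: 0.64
finger_force: 36.6
```

apply_moves(
  motion=[
    {"linear": [0, 0, 0], "roll": 0},
    {"linear": [0, 0, 0], "roll": 0},
    {"linear": [0, 0, 0], "roll": 0},
    {"linear": [0, 0, -5], "roll": 0},
    {"linear": [0, 0, -9], "roll": 0},
  ],
  gripper=0.0,
)

```text
t: 9.2
tcp_pos: [0.5735, 0.0295, 0.2452]
orientation: [[0.79, -0.614, -0.002], [-0.614, -0.79, -0.0], [-0.001, 0.001, -1.0]]
contact_force: [1.0, 0.9, 0.9]
opening: 0.998
finger_force: 0.0
```

```bash
python3 -c "
from h import *
go([.568,-.15,.245],-128)"
```

```text
t 9.2 tcp [0.5735 0.0295 0.2452] yaw -127.9 F [1.  0.9 0.9] open 0.998 ff 0.0 zx [-0.002 -0.    -1.   ]
move [10.58 14.51  0.03] roll 0.1
```

apply_moves(
  motion=[
    {"linear": [2.5, 3.5, 0], "roll": 0},
    {"linear": [5, 7, 0], "roll": 0},
    {"linear": [7.5, 10.5, 0], "roll": 0},
    {"linear": [10.6, 14.5, 0], "roll": 0},
    {"linear": [10.6, 14.5, 0], "roll": 0},
  ],
)

```text
t: 9.7
tcp_pos: [0.5669, -0.1589, 0.2443]
orientation: [[0.782, -0.623, -0.001], [-0.623, -0.782, -0.004], [0.002, 0.004, -1.0]]
contact_force: [0.1, 0.1, -0.4]
opening: 1.001
finger_force: 0.0
```

Run:
```python
from h import *
b=ctrl.capture("top");np.save("pics/b.npy",b)
cv2.imwrite("pics/d1.png",cv2.resize(b[172:202,226:258],None,fx=18,fy=18,interpolation=cv2.INTER_CUBIC)[:,:,::-1])
```

```text
(no output)
```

View pics/d1.png

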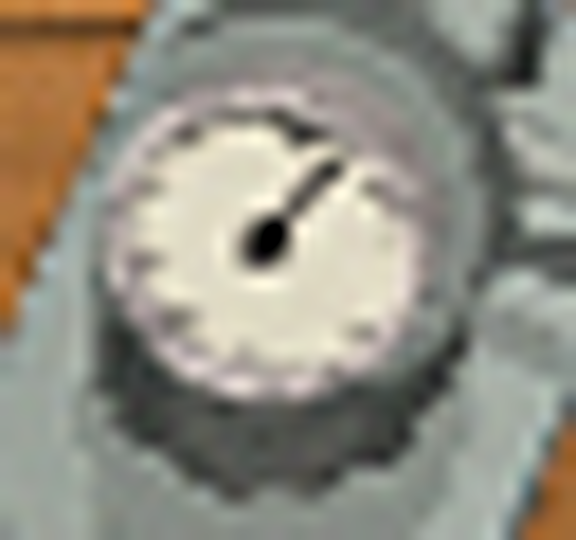

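The zero mark is now at about (298,128), just left of the needle tip at (342,160).

Run:
```python
from h import *
V=lambda u,v:(226+(u+.5)/18-.5,172+(v+.5)/18-.5)
b=np.load("pics/b.npy")
c=plane("top",V(265,240),.147)
for q in((220,130),(298,128),(303,133),(342,160)):
    a=onplate(V(*q),c);print(q,(a*1000).round(1),np.degrees(np.arctan2(a[1],a[0])).round(1))
print(b.max(2)[176:186,232:252])
go([.5738,.0300,.245],-98)
```

```text
(220, 130) [16.7 14.5 -0. ] 41.0
(298, 128) [22.7  1.2 -0. ] 2.9
(303, 133) [22.2 -0.  -0. ] -0.0
(342, 160) [20.1 -8.4  0. ] -22.6
[[127 137 141 136 126 129 132 148 148 159 149 162 160 153 140 136 150 138
  108 102]
 [171 153 140 123 157 168 169 210 197 203 209 147 154 150 153 143 139 149
  120 102]
 [126 139 166 217 169 150 130 120 128  79 132 176 171 166 147 155 147 140
  147 108]
 [135 165 210 153 100 182 230 235 242 186  60  76 138 156 158 141 136 139
  146 141]
 [159 202 159 188 206 227 227 224 226 233 195 233 186 156 177 151 129 137
  143 154]
 [183 186 195 230 230 223 219 219 221 230 240 128  55 221 221 198 157 141
  140 144]
 [182 153 153 214 225 221 222 222 229 235 150  94 218 239 141 146 179 149
  120 137]
 [136 182 229 231 225 222 225 232 241 198  89 203 234 229 236 163 139 135
  130 138]
 [173 189 225 227 223 223 230 196  72   9 213 238 226 224 226 211 192 143
  116 135]
 [176 194 223 227 222 227 235 129   3   9 210 230 223 221 220 202 216 161
  123 137]]
t 9.75 tcp [ 0.5675 -0.1546  0.2442] yaw -128.3 F [ 0.2  0.4 -0.2] open 0.997 ff 0.0 zx [-0.001 -0.002 -1.   ]
move [-10.95 -14.88  -0.11] roll -30.3
```

apply_moves(
  motion=[
    {"linear": [-2.5, -3.5, 0], "roll": -8},
    {"linear": [-5, -7, 0], "roll": -16},
    {"linear": [-7.5, -10.5, 0], "roll": -24},
    {"linear": [-10.9, -14.8, 0], "roll": -32},
    {"linear": [-10.9, -14.8, 0], "roll": -32},
  ],
)

```text
t: 10.25
tcp_pos: [0.5723, 0.0438, 0.2447]
orientation: [[0.996, -0.087, -0.0], [-0.087, -0.996, 0.005], [-0.001, -0.005, -1.0]]
contact_force: [1.0, 0.1, -0.3]
opening: 1.0
finger_force: 0.0
```

```bash
python3 -c "
from h import *
go([.5738,.0297,.1545],-96)"
```

```text
t 10.25 tcp [0.5723 0.0438 0.2447] yaw -95.0 F [ 1.   0.1 -0.3] open 1.0 ff 0.0 zx [-0.     0.005 -1.   ]
move [0.28 1.43 9.02] roll 1.0
```

apply_moves(
  motion=[
    {"linear": [0, 0, 2], "roll": 0},
    {"linear": [0, 0, 4], "roll": 0},
    {"linear": [0, 0, 4], "roll": 0},
  ],
)

```text
t: 10.55
tcp_pos: [0.5712, 0.0349, 0.202]
orientation: [[0.995, -0.101, -0.006], [-0.101, -0.995, -0.0], [-0.006, 0.001, -1.0]]
contact_force: [0.2, 0.3, 0.6]
opening: 0.998
finger_force: 0.0
```

```bash
python3 -c "
from h import *
go([.5738,.0297,.1545],-96)"
```

```text
t 10.55 tcp [0.5712 0.0349 0.202 ] yaw -95.8 F [0.2 0.3 0.6] open 0.998 ff 0.0 zx [-0.006 -0.    -1.   ]
move [0.33 0.49 4.74] roll 0.2
```

apply_moves(
  motion=[
    {"linear": [0.2, 0.4, 2], "roll": 0},
    {"linear": [0.2, 0.4, 4], "roll": 0},
    {"linear": [0.2, 0.4, 4.8], "roll": 0},
    {"linear": [0.2, 0.4, 4.8], "roll": 0},
    {"linear": [0.2, 0.4, 4.8], "roll": 0},
  ],
)

```text
t: 11.05
tcp_pos: [0.5755, 0.0305, 0.1575]
orientation: [[0.995, -0.102, 0.001], [-0.102, -0.995, 0.0], [0.001, -0.0, -1.0]]
contact_force: [-0.3, -0.2, 0.3]
opening: 1.001
finger_force: 0.0
```

```bash
python3 -c "
from h import *
go([.5738,.0297,.1545],-96)"
```

```text
t 11.05 tcp [0.5755 0.0305 0.1575] yaw -95.9 F [-0.3 -0.2  0.3] open 1.001 ff 0.0 zx [ 0.001  0.    -1.   ]
move [-0.17  0.09  0.3 ] roll 0.1
```

apply_moves(
  motion=[
    {"linear": [-0.2, 0.1, 0.3], "roll": 0},
    {"linear": [-0.2, 0.1, 0.3], "roll": 0},
  ],
)

```text
t: 11.25
tcp_pos: [0.5728, 0.0292, 0.1541]
orientation: [[0.995, -0.103, 0.001], [-0.103, -0.995, -0.0], [0.001, 0.0, -1.0]]
contact_force: [-1.0, 0.3, 0.0]
opening: 1.001
finger_force: 0.0
```

apply_moves(
  motion=[
    {"linear": [0, 0, 0], "roll": 0},
    {"linear": [0, 0, 0], "roll": 0},
    {"linear": [0, 0, 0], "roll": 0},
    {"linear": [0, 0, 0], "roll": 0},
    {"linear": [0, 0, 0], "roll": 0},
  ],
  gripper=1,
)

```text
t: 11.75
tcp_pos: [0.5729, 0.0289, 0.1535]
orientation: [[0.995, -0.103, -0.0], [-0.103, -0.995, -0.001], [-0.0, 0.001, -1.0]]
contact_force: [-0.2, -0.8, -0.1]
opening: 0.641
finger_force: 34.6
```

apply_moves(
  motion=[
    {"linear": [0, 0, 0], "roll": 7},
    {"linear": [0, 0, 0], "roll": 14},
    {"linear": [0, 0, 0], "roll": 21},
    {"linear": [0, 0, 0], "roll": 28},
    {"linear": [0, 0, 0], "roll": 34},
  ],
)

```text
t: 12.25
tcp_pos: [0.5736, 0.0341, 0.1546]
orientation: [[0.767, -0.641, 0.003], [-0.641, -0.767, 0.005], [-0.001, -0.006, -1.0]]
contact_force: [-1.6, 7.6, 4.5]
opening: 0.638
finger_force: 36.6
```

apply_moves(
  motion=[
    {"linear": [0, 0, 0], "roll": 0},
    {"linear": [0, 0, 0], "roll": 0},
    {"linear": [0, 0, 0], "roll": 0},
    {"linear": [0, 0, -5], "roll": 0},
    {"linear": [0, 0, -9], "roll": 0},
  ],
  gripper=0.0,
)

```text
t: 12.75
tcp_pos: [0.5724, 0.0285, 0.2441]
orientation: [[0.767, -0.642, -0.002], [-0.642, -0.767, -0.0], [-0.001, 0.002, -1.0]]
contact_force: [0.5, -0.4, 0.7]
opening: 0.998
finger_force: 0.0
```

apply_moves(
  motion=[
    {"linear": [2.5, 3.5, 0], "roll": 0},
    {"linear": [5, 7, 0], "roll": 0},
    {"linear": [7.5, 10.5, 0], "roll": 0},
    {"linear": [10.6, 14.5, 0], "roll": 0},
    {"linear": [10.6, 14.5, 0], "roll": 0},
  ],
)

```text
t: 13.25
tcp_pos: [0.5594, -0.1594, 0.2433]
orientation: [[0.759, -0.651, -0.001], [-0.651, -0.759, -0.004], [0.002, 0.004, -1.0]]
contact_force: [-0.2, 0.2, -0.6]
opening: 0.997
finger_force: 0.0
```

Run:
```python
from h import *
b=ctrl.capture("top");np.save("pics/b2.npy",b)
print(b.max(2)[175:190,230:252])
cv2.imwrite("pics/d2.png",cv2.resize(b[172:202,226:258],None,fx=18,fy=18,interpolation=cv2.INTER_CUBIC)[:,:,::-1])
go([.5738,.0300,.245],-98)
```

```text
[[178 185 147 159 154 141 145 141 127 133 141 143 150 144 144 139 137 157
  141 117  97  93]
 [175 176 131 135 143 139 110 119 139 150 146 144 148 142 133 146 142 141
  149 136 108 103]
 [176 181 173 158 139 135 156 174 213 190 192 201 178 154 143 137 144 131
  134 150 120 103]
 [171 119 126 146 129 200 224 180  92 107 101 114 168 178 200 176 161 159
  142 144 147 110]
 [167 120 135 156 204 175 107 182 234 237 237 216 208 234 179 197 157 154
  150 145 141 141]
 [142 145 147 180 162 143 192 224 228 218 225 225 234 199  66 102 201 157
  142 128 137 154]
 [140 137 168 172 199 230 232 226 223 221 222 226 234 120  43 216 178 177
  145 138 142 142]
 [161 150 193 145 216 230 223 222 219 223 229 234 148  91 216 240 143 195
  175 145 122 138]
 [166 158 160 131 210 227 223 221 225 231 236 199  90 204 234 232 234 183
  147 134 113 140]
 [170 141 138 194 230 224 222 222 230 198  67  12 214 236 226 223 228 212
  211 157 120 133]
 [168 162 187 151 214 227 226 223 234 128   4  12 205 231 225 222 224 206
  208 166 139 140]
 [167 147 188 184 217 229 225 223 230 149  65 136 218 227 222 218 224 183
  175 153 119 135]
 [174 103 191 159 103 204 225 224 223 232 241 236 230 222 223 223 221 227
  224 143 129 144]
 [169 116 114 145 176 221 231 221 221 223 222 222 221 221 222 222 223 227
  208 124 123 132]
 [169 114  80 203 171 178 216 226 224 221 221 218 218 221 226 227 180 195
  164 140 143 101]]
t 13.3 tcp [ 0.56   -0.1552  0.2432] yaw -130.4 F [ 1.   0.6 -0.3] open 0.999 ff 0.0 zx [-0.001 -0.002 -1.   ]
move [-10.94 -15.    -0.21] roll -32.4
```

View pics/d2.png

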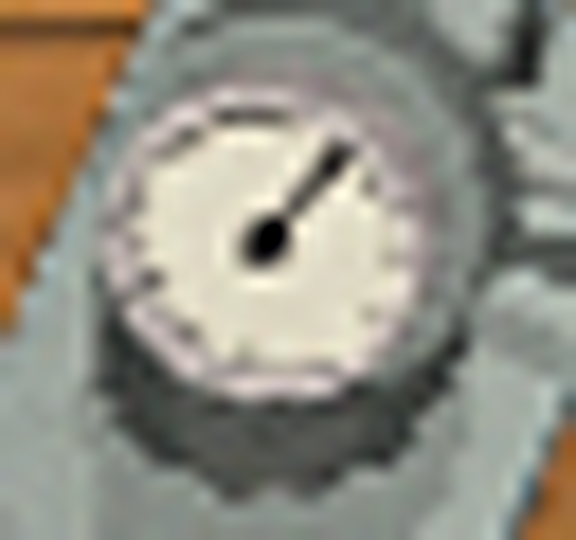

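Run:
```python
from h import *
V=lambda u,v:(226+(u+.5)/18-.5,172+(v+.5)/18-.5)
h0=V(265,240)
c=plane("top",h0,.147)
f=lambda r,a:proj("top",c+D@[r*np.cos(np.radians(a)),r*np.sin(np.radians(a)),0])
for r in(.0175,.021,.0245): print(r,[f(r,a).round(2).tolist() for a in(-10,-16,-20,-24,-28)])
for q in((244.2,180.4),(244.35,180.35),(244.5,180.4),(243,181.5),(243.6,181)):
    a=onplate(q,c);print(q,(a[:2]*1000).round(1),np.degrees(np.arctan2(a[1],a[0])).round(1))
# hub & needle darkness centroids
I=np.mean([np.load("pics/b.npy")],0).max(2).astype(float)
w=np.clip(225-I,0,None);
y,x=np.mgrid[183:188,237:243];W=w[183:188,237:243];W[W<60]=0;print("hub+",(x*W).sum()/W.sum(),(y*W).sum()/W.sum())
for r in(181,182,183):
    W=w[r,241:246];print("needle row",r,(np.arange(241,246)*W).sum()/W.sum())
```

```text
0.0175 [[242.75, 180.58], [243.21, 180.9], [243.5, 181.13], [243.78, 181.38], [244.04, 181.65]]
0.021 [[243.25, 179.72], [243.81, 180.1], [244.16, 180.38], [244.49, 180.68], [244.8, 181.0]]
0.0245 [[243.75, 178.86], [244.4, 179.3], [244.81, 179.63], [245.2, 179.98], [245.56, 180.36]]
(244.2, 180.4) [19.7 -7.3] -20.4
(244.35, 180.35) [20.1 -7.7] -21.1
(244.5, 180.4) [20.1 -8.3] -22.3
(243, 181.5) [14.6 -4.8] -18.3
(243.6, 181) [17.  -6.1] -19.9
hub+ 240.45196506550218 184.77729257641923
needle row 181 243.65682656826567
needle row 182 242.68075117370893
needle row 183 242.13924050632912
```

The mark now lies at the needle's tip, at about (342,155). Measured angles are mark −20.4° to −21° and needle −20° to −22.6°, inside the ±6.8° tolerance. The neighbouring pixels on both sides stay bright, so it is not off to one side. The arm is clear, so I'll hand in.

apply_moves(
  motion=[
    {"linear": [0, 0, 0], "roll": 0},
    {"linear": [0, 0, 0], "roll": 0},
    {"linear": [0, 0, 0], "roll": 0},
  ],
)

```text
t: 13.6
tcp_pos: [0.5614, -0.1483, 0.2435]
orientation: [[0.769, -0.639, -0.0], [-0.639, -0.769, 0.0], [-0.0, -0.0, -1.0]]
contact_force: [-0.8, 0.5, 0.5]
opening: 1.0
finger_force: 0.0
```

```bash
python3 -c "
from workcell import ctrl
print(ctrl.close_job())"
```

```text
the job is handed in; nothing more can be done
None
```

I pressed the lever to its stop and let it spring back up, then turned the zero mark under the needle tip (within about 2° by the last picture, 6.8° allowed) and handed the job in at 13.6 s with the arm clear; no verdict came back.

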